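# Pack the repair caddy, leave the wrong jar and spool

### The arm

A 6-joint arm with a two-finger parallel gripper is mounted at the origin on the work surface; the furniture and walls round the work are solid. World frame = base frame: x ahead of the robot, y to its left, z up, the work surface at z = 0. Lengths are in mm, angles in rad, forces in N, time in s.
With the tool pointing down it reaches from about 250 to 850 mm from the base axis. Payload 12.5 kg.
Tool frame: the origin (TCP) lies midway between the tips of the shut fingers; the grasp point (between the pads) lies 19 mm behind it; z points along the fingers, y is the line along which they close (so a half turn about z gives the same grasp; the last joint's range is limited). The gripper opens to 93 mm and grips with 3 to 60 N. Pads are 15 mm wide; open, the fingers measure 128 mm over their backs; the gripper's body (75 mm by 188 mm) begins 65 mm behind the grasp point.
Start: joints at [1.147, 0.351, 1.652, -0, 1.139, -0.085], TCP at [182.764, 518.731, 218.633] pointing down, gripper open.
Joint ranges: [-2.75, 2.75], [-0.79, 2.1], [0.01, 2.65], [-1.57, 4.71], [0.07, 3.14], [-2.87, 2.87]. Speed limits (rad/s): [2.22, 2.22, 2.79, 3.14, 3.14, 3.14].

### API

Orientations are given as a 3x3 rotation matrix whose columns are the frame's x, y, z axes.
In Python, from cell import read_state, read_camera, hand_in gives the robot as it stands.
- The arm moves only by the tool arm_command, never from a script. Its argument "increments" is one flat list of numbers, 6 for each row, row after row: the shift along the tool's x, y, z each as a share of 40 mm, from -1 to 1, then the turn, a rotation vector about the tool's x, y, z each as a share of 5 degrees, from -1 to 1. In form: [tx, ty, tz, rx, ry, rz, tx, ty, tz, rx, ry, rz, ...]. A call has 1 to 10 rows; each row shifts and turns the commanded pose from where the row before left it, along the tool's axes as they then stand; what a row does not reach is not made up. A row lasts 1/12 s, in which the tool goes at most 41.7 mm and 7.16 degrees, less where a joint would pass 70% of its speed; a pose out of reach is approached as far as the arm can. A call with a number of a shift or a turn outside -1 to 1 is refused whole. A call with a gripper value outside its range is refused whole. "gripper" is the closure, from -1 (fully open) to 1 (shut), set as the call begins (left out, the last holds). The fingers move at their own pace and stop on an object; the grip force is fixed at half the most. Time passes only in rows, so rows that do not move let the fingers close. It gives the time, the measured TCP pose, the force, the opening and the grip force at its end, in the units of the state.
- read_state(): the state, without advancing time (a new reading comes with each control period).
- read_camera(name): name is "scene" or "side" or "wrist"; returns a dict with "image" (384x512x3 uint8, blue, green, red), "K" (3x3 intrinsics, pixels), "origin" and "rotation" of the camera in the world. Camera axes: x right, y down, z forward; pixel columns grow to the right and rows downward; lengths in mm; the calibration is good to about 2 mm. A picture is of the moment at which its call begins. There is no depth.
- hand_in(): hands the job in; it is judged then, once.
The state is a dict: "clock": time; "joint_pos": joint angles; "joint_velocities": joint speeds; "tau": joint torques, N m; "tcp_pos": TCP position; "ee_rot": TCP orientation; "contact_force": force on the tool from outside, world axes, zero at the start; "torque": the same for the moment, N m; "width": finger opening in mm; "finger_force": force on a finger pad.
Only numpy, scipy, OpenCV 4.12 (cv2) and the standard library are available. Lean on these libraries where they do the work, as an engineer would, in place of code of your own. Each camera call takes 0.05 s, during which the arm holds its last target. There are 200 camera calls.

### The job

Pack the caddy for the next repair: stand the jar of rose pigment in the red bin and the spool of brown thread in the yellow bin, and lay the grey pumice block flat in the blue bin and the black spring clamp flat in the green bin, each wholly inside its bin's lip and the right way up. Set the glass jar down, do not drop it. The jar of white paste and the spool of cream thread are not wanted: leave them standing where they are.

Things in the scene. Friction and masses are not known exactly. Their poses are not given: they have to be found in the camera images.
- jar_rose: Round closed glass jar with rose-pink pigment inside and a grey lid, 56 mm diameter, 54 mm tall, 0.16 kg; lid and body move as one. Loose, stands upright on any of six spots to the right of the caddy. Origin: centre of the underside, z up; its yaw means nothing.
- spool_brown: Small wooden spool wound with dark brown thread, with a round dark brown label on its top end, 33 mm diameter, 40 mm tall, 30 g. Loose, stands upright on any of six spots to the right of the caddy. Origin: centre of the underside, z up; its yaw means nothing.
- pumice: Grey pumice smoothing block, 31 x 68 mm, 24 mm tall, 80 g. Loose, lies flat at the start with its length roughly ahead of the robot, on any of six spots to the right of the caddy. Origin: centre of the underside; x across its width, y along its length, z up.
- clamp: Small black spring clamp with orange pads at its jaws, 28 x 85 mm, 16 mm tall at its grips (19 at most), 50 g; rigid when gripped across its 28 mm width. Loose, lies flat at the start with its length roughly ahead of the robot, on any of six spots to the right of the caddy. Origin: centre of the underside; x across its width, y along its length, z up.
- jar_white: LOOK-ALIKE, to be left: round closed glass jar with white paste inside and a white lid, 62 mm diameter, 62 mm tall. Loose, stands upright on any of six spots to the right of the caddy. Origin: centre of the underside, z up; its yaw means nothing.
- spool_cream: LOOK-ALIKE, to be left: small wooden spool wound with cream thread, with a round cream label on its top end, 33 mm diameter, 40 mm tall. Loose, stands upright on any of six spots to the right of the caddy. Origin: centre of the underside, z up; its yaw means nothing.
- bin_red: Fixed shallow red bin, one of four, turned alike, 2 x 2 in a plywood caddy (rim 16 mm high); their corners are shuffled. 80 (x) x 106 (y) mm; recess 74 x 101 mm. Origin: centre of underside, 3 mm over the bench, z up; recess floor 9 mm and lip top 15 mm above it. Next bins' centres 81 mm off in x, 107 in y. For the jar of rose pigment.
- bin_yellow: Fixed shallow yellow bin, one of four, turned alike, 2 x 2 in a plywood caddy (rim 16 mm high); their corners are shuffled. 80 (x) x 106 (y) mm; recess 74 x 101 mm. Origin: centre of underside, 3 mm over the bench, z up; recess floor 9 mm and lip top 15 mm above it. Next bins' centres 81 mm off in x, 107 in y. For the spool of brown thread.
- bin_blue: Fixed shallow blue bin, one of four, turned alike, 2 x 2 in a plywood caddy (rim 16 mm high); their corners are shuffled. 80 (x) x 106 (y) mm; recess 74 x 101 mm. Origin: centre of underside, 3 mm over the bench, z up; recess floor 9 mm and lip top 15 mm above it. Next bins' centres 81 mm off in x, 107 in y. For the pumice block; its length along y.
- bin_green: Fixed shallow green bin, one of four, turned alike, 2 x 2 in a plywood caddy (rim 16 mm high); their corners are shuffled. 80 (x) x 106 (y) mm; recess 74 x 101 mm. Origin: centre of underside, 3 mm over the bench, z up; recess floor 9 mm and lip top 15 mm above it. Next bins' centres 81 mm off in x, 107 in y. For the spring clamp; its length along y.

How it is judged (in metres and radians):
At the end, for the whole second after the job is handed in: Rose jar in red, brown spool in yellow, pumice in blue, clamp in green bin: each at rest within the lip, underside within 3 mm of the recess floor, right way up to 5 degrees; white jar and cream spool upright within 20 mm of where they were (x of jar_rose in the frame of bin_red between -0.012 and 0.012 m and y of jar_rose in the frame of bin_red between -0.026 and 0.026 m and z of jar_rose in the frame of bin_red between 0.006 and 0.0125 m and angle between each of jar_rose, spool_brown, pumice, clamp's own z axis and vertical below 0.09 rad and linear speed of each of jar_rose, spool_brown, pumice, clamp, jar_white, spool_cream below 0.02 m/s and x of spool_brown in the frame of bin_yellow between -0.023 and 0.023 m and y of spool_brown in the frame of bin_yellow between -0.037 and 0.037 m and z of spool_brown in the frame of bin_yellow between 0.006 and 0.0125 m and x of pumice in the frame of bin_blue between -0.024 and 0.024 m and y of pumice in the frame of bin_blue between -0.02 and 0.02 m and z of pumice in the frame of bin_blue between 0.006 and 0.0125 m and x of clamp in the frame of bin_green between -0.026 and 0.026 m and y of clamp in the frame of bin_green between -0.012 and 0.012 m and z of clamp in the frame of bin_green between 0.006 and 0.0125 m and distance of each of jar_white, spool_cream from where it was at the start of the episode below 0.02 m and angle between each of jar_white, spool_cream's own z axis and vertical below 0.15 rad); the robot touches nothing.
It fails at once if the white paste jar is pushed or carried more than 20 mm from its place (distance of jar_white from where it was at the start of the episode above 0.02 m).
It fails at once if the cream spool is pushed or carried more than 20 mm from its place (distance of spool_cream from where it was at the start of the episode above 0.02 m).
It fails at once if the rose jar is dropped into its bin instead of being set down (falls faster than 0.7 m/s just above the bin) (linear speed of jar_rose above 0.7 m/s and z of jar_rose in the frame of bin_red below 0.03 m and horizontal distance between jar_rose and bin_red below 0.06 m).
It also fails if it takes over 99 s, if anything falls off the work surface, if the arm or the gripper's body presses on something with over 40 N, if the wrist force passes 120 N, or if a joint passes its speed limit or range.

## Working session

There is one attempt and no reset: what is moved stays moved. The work goes in short steps, Python scripts to look and compute and a tool call to move; the robot and the scene stay as the last step left them, time stands still between calls to the robot, and variables do not carry over. Pictures are saved under pics/ and viewed, at most 14 in all, crops included, and the job is handed in when it is done.

Besides the shell and the picture viewer there is one more tool, called after ">>>" as name(argument=value, ...), one argument or row to a line, values as JSON. arm_command: Moves the arm, as the interface text tells. Shift numbers are shares of 40 mm and turn numbers shares of 5 degrees, none past 1 either way. Its arguments: {"type":"object","properties":{"increments":{"type":"array","items":{"type":"number","minimum":-1,"maximum":1}},"gripper":{"type":"number"}},"required":["increments"]}

```bash
mkdir -p pics; python3 - <<'E'
from cell import *
import cv2,numpy as np
s=read_state();print(s['clock'],s['tcp_pos'],s['ee_rot'],s['width'])
for n in("scene","side"):
    c=read_camera(n);cv2.imwrite(f"pics/{n}0.png",c["image"]);print(n,c["K"],c["origin"],c["rotation"])
E
```

```text
0.0 [182.63361098 518.432442   218.09915295] [[-9.43152858e-01  3.32358938e-01 -4.72611166e-04]
 [ 3.32359260e-01  9.43152277e-01 -1.05117373e-03]
 [ 9.63773139e-05 -1.14849420e-03 -9.99999336e-01]] 93.12167478867642
scene [[389.38589839   0.         260.2448307 ]
 [  0.         389.38589839 193.69113619]
 [  0.           0.           1.        ]] [472.97726287 622.25462891 518.09275551] [[-0.99897922 -0.01214527  0.04350867]
 [-0.04275737  0.56492809 -0.82403159]
 [-0.01457118 -0.82505076 -0.56487072]]
side [[430.86973528   0.         257.99928997]
 [  0.         430.86973528 190.40257952]
 [  0.           0.           1.        ]] [289.29764803 560.38834986 567.80044702] [[-9.38985339e-01 -1.99636670e-01  2.80092365e-01]
 [-3.43956431e-01  5.46681598e-01 -7.63435134e-01]
 [-7.11693766e-04 -8.13193968e-01 -5.81992323e-01]]
```

View pics/scene0.png

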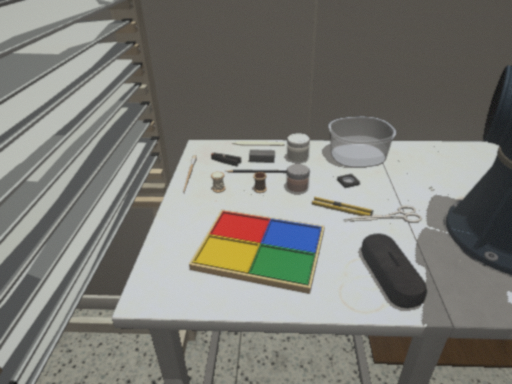

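View pics/side0.png

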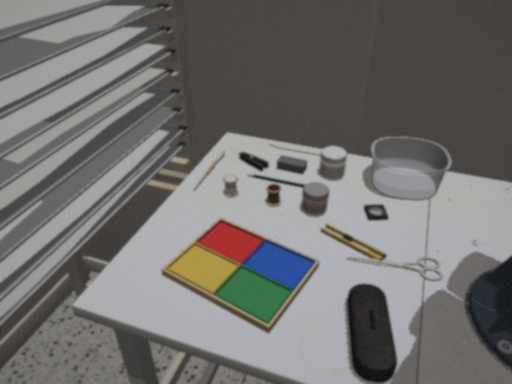

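The scene view shows, in pixels: clamp (226,158), pumice (262,156), white jar (298,148), cream spool (218,182), brown spool (260,182), rose jar (298,178). The bins are red (240,227), blue (292,236), yellow (228,254) and green (284,264). The side view agrees.

```bash
cat > h.py <<'E'
from cell import *
import cv2,numpy as np
def ray(c,uv,z):
    uv=np.atleast_2d(uv).astype(float)
    d=np.c_[uv,np.ones(len(uv))]@np.linalg.inv(c["K"]).T@np.array(c["rotation"]).T
    o=np.array(c["origin"]);t=(z-o[2])/d[:,2]
    return (o+d*t[:,None])
def big(m):
    cs,_=cv2.findContours(m.astype(np.uint8),0,cv2.CHAIN_APPROX_NONE)
    return max(cs,key=cv2.contourArea)[:,0,:]
H={'red':(0,8),'yellow':(20,30),'blue':(105,125),'green':(50,75)}
def bins(c):
    h=cv2.cvtColor(c["image"],cv2.COLOR_BGR2HSV);o={}
    for k,(a,b) in H.items():
        m=(h[...,0]>=a)&(h[...,0]<=b)&(h[...,1]>150)&(h[...,2]>70)
        p=ray(c,big(m),18)[:,:2].astype(np.float32);o[k]=cv2.minAreaRect(p)
    return o
E
python3 - <<'E'
from h import *
np.set_printoptions(precision=1,suppress=True)
for n,b in(("scene",{'clamp':(226,158,10),'pum':(262,156,20),'white':(298,139,62),'cream':(218,176,40),'brown':(260,176,40),'rose':(298,171,54)}),
 ("side",{'clamp':(253,160,10),'pum':(292,164,20),'white':(333,154,62),'cream':(231,180,40),'brown':(273,189,40),'rose':(316,190,54)})):
    c=read_camera(n)
    for k,v in bins(c).items(): print(n,k,np.round(v[0],1),np.round(v[1],1),round(v[2],1))
    for k,v in b.items(): print(k,ray(c,v[:2],v[2])[0])
c=read_camera("wrist");print(c["K"],c["origin"],c["rotation"]);cv2.imwrite("pics/w0.png",c["image"])
E
```

```text
scene red [548.5  10.4] [ 73.6 101.5] 77.6
scene yellow [565.1  86.9] [ 79.9 104.1] 76.5
scene blue [444.3  36.1] [ 71.1 100.6] 76.5
scene green [475.2 130.5] [0. 0.] 0.0
clamp [ 610.9 -285.8   10. ]
pum [ 514.2 -280.2   20. ]
white [ 420.7 -296.7   62. ]
cream [ 611.6 -146.1   40. ]
brown [ 513.5 -148.    40. ]
rose [ 425.8 -148.9   54. ]Traceback (most recent call last):
  File "<stdin>", line 6, in <module>
  File "h.py", line 16, in bins
    p=ray(c,big(m),18)[:,:2].astype(np.float32);o[k]=cv2.minAreaRect(p)
            ~~~^^^
  File "h.py", line 10, in big
    return max(cs,key=cv2.contourArea)[:,0,:]
           ~~~^^^^^^^^^^^^^^^^^^^^^^^^
ValueError: max() iterable argument is empty
```

>>> arm_command(
  increments=[0,0,0,0,0,-0.97,0,0,0,0,0,-0.97,0,0,-0.5,0,0,-0.97,0,0,-0.5,0,0,-0.97],
  gripper=-1,
)

```text
clock: 0.53
tcp_pos: [182.5, 518.1, 258.1]
ee_rot: [[-1.0, -0.004, -0.001], [-0.004, 1.0, -0.003], [0.001, -0.003, -1.0]]
contact_force: [-0.4, -0.5, 0.7]
width: 93.0
finger_force: 0.0
```

>>> arm_command(
  increments=[-0.5,-0.72,-0.23,0,0,0,-0.5,-0.72,-0.23,0,0,0,-0.5,-0.72,-0.23,0,0,0,-0.5,-0.72,-0.23,0,0,0,-0.5,-0.72,-0.23,0,0,0,-0.5,-0.72,-0.23,0,0,0,-0.5,-0.72,-0.23,0,0,0,-0.5,-0.72,-0.23,0,0,0],
)

```text
clock: 1.2
tcp_pos: [343.2, 286.7, 332.7]
ee_rot: [[-1.0, 0.0, 0.0], [0.0, 1.0, 0.0], [-0.0, 0.0, -1.0]]
contact_force: [0.1, 0.4, 0.2]
width: 93.0
finger_force: 0.0
```

>>> arm_command(
  increments=[-0.5,-0.72,-0.23,0,0,0,-0.5,-0.72,-0.23,0,0,0,-0.5,-0.72,-0.23,0,0,0,-0.5,-0.72,-0.23,0,0,0,-0.5,-0.72,-0.23,0,0,0,-0.5,-0.72,-0.23,0,0,0,-0.5,-0.72,-0.23,0,0,0,-0.5,-0.72,-0.23,0,0,0,0,0,0,0,0,0,0,0,0,0,0,0],
)

```text
clock: 2.03
tcp_pos: [503.2, 56.8, 405.6]
ee_rot: [[-1.0, 0.003, -0.0], [0.003, 1.0, 0.0], [0.0, 0.0, -1.0]]
contact_force: [-0.4, 0.2, -0.1]
width: 93.1
finger_force: 0.0
```

```bash
python3 - <<'E'
from h import *
np.set_printoptions(precision=3,suppress=True)
s=read_state();print(s['clock'],s['tcp_pos'],s['ee_rot'],s['joint_pos'])
c=read_camera("wrist");print(c["K"],c["origin"],c["rotation"]);cv2.imwrite("pics/w1.png",c["image"])
E
```

```text
2.0333 [503.177  56.77  405.556] [[-1.     0.003 -0.   ]
 [ 0.003  1.     0.   ]
 [ 0.     0.    -1.   ]] [ 0.02   0.141  1.469  0.     1.532 -1.548]
[[328.868   0.    255.055]
 [  0.    328.868 192.081]
 [  0.      0.      1.   ]] [426.689  57.011 571.328] [[ 0.004  0.961  0.276]
 [ 1.    -0.003 -0.001]
 [-0.     0.276 -0.961]]
```

View pics/w1.png

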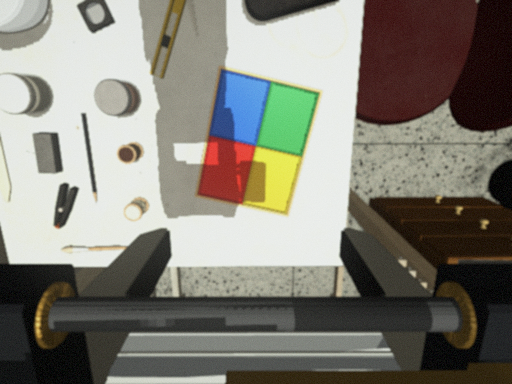

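The wrist view shows the whole layout: caddy at about (257,143), rose jar lid (115,97), white jar (17,93), brown spool (129,153), cream spool (135,208), pumice (48,152), clamp (66,203). Next I'll shift over the objects for a closer look.

```bash
sed -i "s/'red':(0,8)/'red':(0,8)/;s/'green':(50,75)/'green':(50,90)/;s/>150)&(h\[...,2\]>70)/>130)\&(h[...,2]>35)/" h.py; python3 - <<'E'
from h import *
c=read_camera("wrist")
h=cv2.cvtColor(c["image"],cv2.COLOR_BGR2HSV);print(h[115,290],h[165,228])
o=bins(c)
for k,v in o.items(): print(k,np.round(v[0],1),np.round(v[1],1),round(v[2],1))
print(np.mean([v[0] for v in o.values()],0))
E
```

```text
[ 66 132 208] [  2 187 149]
red [376.5 307.9] [170.7 180.9] 89.9
yellow [565.9  84.6] [ 80.5 105.1] 77.1
blue [443.6  30.3] [ 78.1 103.3] 76.8
green [462.2 107.6] [ 78.3 103.5] 76.9
[462.03767395 132.59095526]
```

>>> arm_command(
  increments=[0,-0.9,0,0,0,0,0,-0.9,0,0,0,0,0,-0.9,0,0,0,0,0,-0.9,0,0,0,0,0,-0.9,0,0,0,0,0,-0.9,0,0,0,0,0,-0.9,0,0,0,0,0,0,0,0,0,0,0,0,0,0,0,0],
)

```text
clock: 2.88
tcp_pos: [502.4, -194.1, 405.3]
ee_rot: [[-1.0, 0.001, -0.001], [0.001, 1.0, 0.001], [0.001, 0.001, -1.0]]
contact_force: [0.3, 0.8, -0.8]
width: 93.1
finger_force: 0.0
```

```bash
python3 - <<'E'
from h import *
c=read_camera("wrist");cv2.imwrite("pics/w2.png",c["image"])
np.set_printoptions(precision=3,suppress=True);print(c["origin"],read_state()['tcp_pos'])
E
```

```text
[ 425.955 -194.033  571.136] [ 502.514 -193.083  405.6  ]
```

View pics/w2.png

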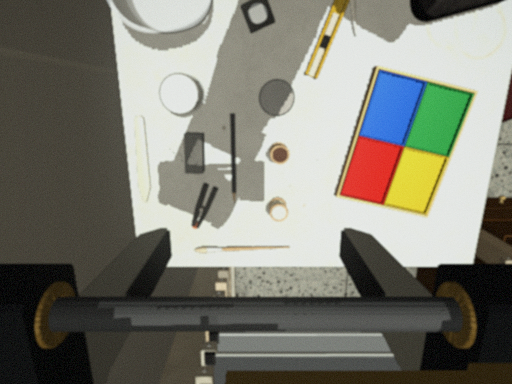

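Wrist view 2 shows the rose lid at (277,97), brown spool (279,153), pumice (194,152) and clamp (204,205). I'll enlarge the crop for precise edges.

```bash
python3 - <<'E'
from h import *
c=read_camera("wrist");im=c["image"]
cv2.imwrite("pics/w2c.png",cv2.resize(im[65:245,150:320],None,fx=3.3,fy=3.3,interpolation=cv2.INTER_CUBIC))
c["image"]=im.copy();c["image"][230:]=0
o=bins(c)
for k,v in o.items(): print(k,np.round(v[0],1),np.round(v[1],1),round(v[2],1))
print(np.mean([v[0] for v in o.values()],0))
for k,v in {'rose':(277,97,54),'brown':(279,153,40),'pum':(194,152,24),'clamp':(204,205,14),'white':(180,93,62),'cream':(277,209,40)}.items(): print(k,ray(c,v[:2],v[2])[0].round(1))
g=cv2.cvtColor(im,cv2.COLOR_BGR2GRAY)
for k,(u,v,r0,r1) in {'rose':(277,97,14,23),'brown':(279,153,6,14)}.items():
    q=cv2.resize(g[v-30:v+30,u-30:u+30],None,fx=4,fy=4,interpolation=cv2.INTER_CUBIC)
    h=cv2.HoughCircles(q,cv2.HOUGH_GRADIENT,1,200,param1=100,param2=15,minRadius=r0*4,maxRadius=r1*4)
    print(k,None if h is None else (h[0,0]/4+[u-30,v-30,0]).round(1))
E
```

```text
red [548.    4.4] [ 79.5 103.9] 76.8
yellow [566.2  83.8] [ 80.4 106.6] 76.8
blue [444.   29.3] [ 79.7 104.1] 76.7
green [462.  107.3] [ 78.4 103.8] 76.9
[505.0514679   56.19163513]
rose [ 425.4 -159.9   54. ]
brown [ 512.9 -154.2   40. ]
pum [ 513.7 -295.2   24. ]
clamp [ 610.3 -284.2   14. ]
white [ 419.6 -304.3   62. ]
cream [ 609.  -155.7   40. ]
rose [274.4  96.6  19.9]
brown [277.1 153.4  10.9]
```

View pics/w2c.png

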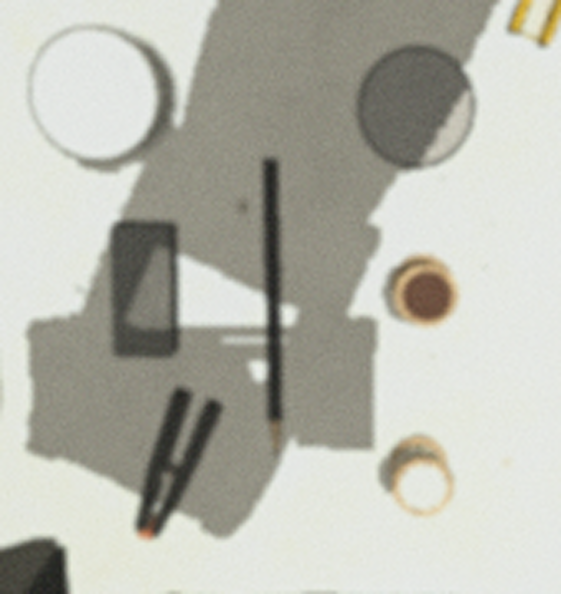

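The crop at 3.3x gives these full-image pixels:
- Rose lid centre (276.1,97.1), radius about 28 mm, which matches the given size.
- Brown label (279.5,155).
- Pumice (193.9,152), nearly aligned with x.
- Clamp (202.4,206), with its axis about 20° off x and its jaws toward +x and -y.

I'll pick the rose jar first.

>>> arm_command(
  increments=[0.215,0.09,0.85,0,0,0,0.215,0.09,0.85,0,0,0,0.215,0.09,0.85,0,0,0,0.215,0.09,0.85,0,0,0,0.215,0.09,0.85,0,0,0,0.215,0.09,0.85,0,0,0,0.215,0.09,0.85,0,0,0,0.215,0.09,0.85,0,0,0,0.215,0.09,0.85,0,0,0,0,0,0,0,0,0],
)

```text
clock: 3.82
tcp_pos: [421.4, -158.3, 95.6]
ee_rot: [[-1.0, -0.002, -0.008], [-0.002, 1.0, 0.004], [0.008, 0.004, -1.0]]
contact_force: [0.2, 1.0, -0.7]
width: 93.3
finger_force: 0.0
```

```bash
python3 - <<'E'
from h import *
c=read_camera("wrist");cv2.imwrite("pics/w3.png",c["image"])
np.set_printoptions(precision=3,suppress=True)
t=read_state()['tcp_pos'];print(c["origin"],t)
def proj(p):
    q=np.array(c["rotation"]).T@(np.array(p)-c["origin"]);return (c["K"]@q/q[2])[:2]
print(proj(t),proj([425,-160,54]))
E
```

```text
[ 346.21  -159.064  261.935] [ 423.75  -159.597   98.575]
[252.796 248.72 ] [252.387 221.621]
```

View pics/w3.png

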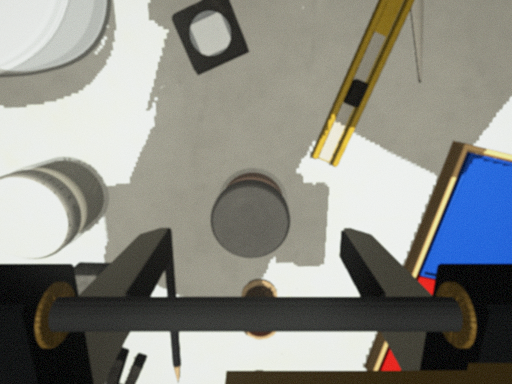

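The lid is at (251,217) against (252,221) predicted, so it's about 3 mm off in x. I'll descend and grip.

>>> arm_command(
  increments=[0.03,-0.02,0.54,0,0,0,0.02,0,0.54,0,0,0,0,0,0.54,0,0,0,0,0,0.54,0,0,0,0,0,0,0,0,0],
)

```text
clock: 4.28
tcp_pos: [423.8, -162.0, 12.9]
ee_rot: [[-1.0, -0.001, -0.001], [-0.001, 1.0, 0.001], [0.001, 0.001, -1.0]]
contact_force: [-0.5, 0.2, 0.9]
width: 92.9
finger_force: 0.0
```

>>> arm_command(
  increments=[0,0,0,0,0,0,0,0,0,0,0,0,0,0,0,0,0,0,0,0,0,0,0,0,0,0,0,0,0,0,0,0,0,0,0,0,0,0,0,0,0,0,0,0,0,0,0,0],
  gripper=1,
)

```text
clock: 4.95
tcp_pos: [423.4, -162.5, 13.9]
ee_rot: [[-1.0, 0.0, 0.0], [0.0, 1.0, -0.0], [-0.0, -0.0, -1.0]]
contact_force: [-0.3, 1.9, 7.0]
width: 54.6
finger_force: 30.0
```

>>> arm_command(
  increments=[0,0,-0.4,0,0,0,0,0,-0.9,0,0,0,0,0,-0.9,0,0,0,-0.52,0.7,0,0,0,0,-0.52,0.7,0,0,0,0,-0.52,0.7,0,0,0,0,-0.52,0.7,0,0,0,0,-0.52,0.7,0,0,0,0,-0.52,0.7,0,0,0,0,0,0,0,0,0,0],
)

```text
clock: 5.78
tcp_pos: [550.7, 9.4, 101.5]
ee_rot: [[-1.0, -0.003, 0.002], [-0.003, 1.0, 0.001], [-0.002, 0.001, -1.0]]
contact_force: [-0.5, 0.3, -2.2]
width: 54.5
finger_force: 30.0
```

>>> arm_command(
  increments=[0,0,0.5,0,0,0,0,0,0.5,0,0,0,0,0,0.4,0,0,0,0,0,0,0,0,0],
)

```text
clock: 6.12
tcp_pos: [545.9, 5.4, 42.6]
ee_rot: [[-1.0, 0.0, -0.005], [0.0, 1.0, 0.0], [0.005, 0.0, -1.0]]
contact_force: [-0.3, 0.5, -2.2]
width: 54.6
finger_force: 30.0
```

>>> arm_command(
  increments=[0,0,0.12,0,0,0,0,0,0.1,0,0,0,0,0,0.1,0,0,0,0,0,0.08,0,0,0,0,0,0,0,0,0,0,0,0,0,0,0],
)

```text
clock: 6.62
tcp_pos: [548.2, 5.5, 29.6]
ee_rot: [[-1.0, 0.0, 0.0], [0.0, 1.0, -0.0], [-0.0, -0.0, -1.0]]
contact_force: [-0.5, 0.6, -1.4]
width: 54.6
finger_force: 30.0
```

>>> arm_command(
  increments=[0,0,0.03,0,0,0,0,0,0.03,0,0,0,0,0,0.03,0,0,0,0,0,0,0,0,0],
)

```text
clock: 6.95
tcp_pos: [548.2, 5.4, 26.0]
ee_rot: [[-1.0, 0.0, 0.0], [0.0, 1.0, -0.0], [-0.0, -0.0, -1.0]]
contact_force: [-0.3, -0.2, -0.6]
width: 54.7
finger_force: 30.0
```

>>> arm_command(
  increments=[0,0,0.02,0,0,0,0,0,0.01,0,0,0,0,0,0,0,0,0],
)

```text
clock: 7.2
tcp_pos: [548.3, 5.5, 25.8]
ee_rot: [[-1.0, 0.0, 0.001], [0.0, 1.0, -0.0], [-0.001, -0.0, -1.0]]
contact_force: [-5.9, 0.8, 15.7]
width: 54.4
finger_force: 30.0
```

>>> arm_command(
  increments=[0,0,-0.02,0,0,0,0,0,0,0,0,0,0,0,0,0,0,0,0,0,0,0,0,0,0,0,0,0,0,0,0,0,0,0,0,0],
  gripper=-1,
)

```text
clock: 7.7
tcp_pos: [548.0, 5.5, 25.3]
ee_rot: [[-1.0, 0.0, -0.0], [0.0, 1.0, 0.0], [0.0, 0.0, -1.0]]
contact_force: [0.1, 0.9, 0.1]
width: 89.3
finger_force: 0.0
```

>>> arm_command(
  increments=[0,0,-0.6,0,0,0,0,0,-0.9,0,0,0,0,0,-0.9,0,0,0,0,0,0,0,0,0],
)

```text
clock: 8.03
tcp_pos: [551.1, 5.3, 127.5]
ee_rot: [[-1.0, 0.0, 0.009], [0.0, 1.0, -0.001], [-0.009, -0.001, -1.0]]
contact_force: [0.4, 0.2, 1.1]
width: 93.1
finger_force: 0.0
```

>>> arm_command(
  increments=[0.16,-0.79,0,0,0,0,0.16,-0.79,0,0,0,0,0.16,-0.79,0,0,0,0,0.16,-0.79,0,0,0,0,0.16,-0.79,0,0,0,0,0,0,0,0,0,0,0,0,0,0,0,0],
)

```text
clock: 8.62
tcp_pos: [515.6, -153.7, 121.0]
ee_rot: [[-1.0, 0.003, -0.0], [0.003, 1.0, 0.0], [0.0, 0.0, -1.0]]
contact_force: [-0.8, 0.0, -0.1]
width: 93.1
finger_force: 0.0
```

```bash
cat >> h.py <<'E'
def proj(c,p):
    q=np.array(c["rotation"]).T@(np.array(p)-c["origin"]);return (c["K"]@q/q[2])[:2]
def look(name):
    c=read_camera("wrist");cv2.imwrite(f"pics/{name}.png",c["image"])
    t=read_state();print(t['clock'],np.round(t['tcp_pos'],1),'tcp px',proj(c,t['tcp_pos']).round(1));return c
E
python3 - <<'E'
from h import *
c=look("w4");print(proj(c,[516,-153.5,40]))
for uv in ((250,200),(250,210),(250,220),(260,210)): print(uv,ray(c,uv,40)[0].round(1))
E
```

```text
8.6667 [ 515.8 -152.6  121.1] tcp px [257.1 242.8]
[255.41999252 199.19404268]
(250, 200) [ 516.6 -157.8   40. ]
(250, 210) [ 525.  -157.8   40. ]
(250, 220) [ 533.4 -157.9   40. ]
(260, 210) [ 525.  -149.9   40. ]
```

View pics/w4.png

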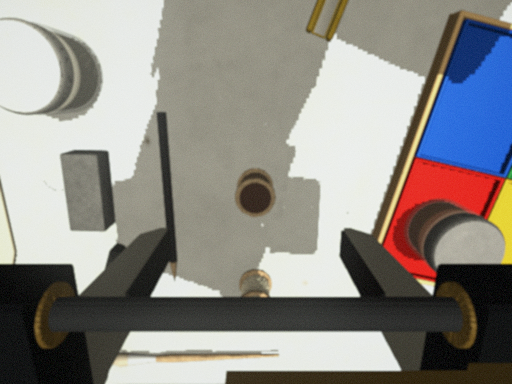

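Brown label is at (256,195), which puts the spool at about (512.5,-153). The rose jar is standing in the red bin. I'll narrow the gripper and descend.

>>> arm_command(
  increments=[0.04,0,0,0,0,0,0.04,0,0.6,0,0,0,0,0,0.6,0,0,0,0,0,0.6,0,0,0,0,0,0.6,0,0,0,0,0,0.35,0,0,0,0,0,0,0,0,0],
  gripper=-0.3,
)

```text
clock: 9.25
tcp_pos: [511.4, -150.8, 8.8]
ee_rot: [[-1.0, -0.001, -0.004], [-0.001, 1.0, 0.002], [0.004, 0.002, -1.0]]
contact_force: [-0.2, -0.0, -1.3]
width: 60.7
finger_force: 0.0
```

>>> arm_command(
  increments=[0,0,0,0,0,0,0,0,0,0,0,0,0,0,0,0,0,0,0,0,0,0,0,0,0,0,0,0,0,0,0,0,0,0,0,0,0,0,0,0,0,0],
  gripper=1,
)

```text
clock: 9.83
tcp_pos: [513.3, -152.7, 12.2]
ee_rot: [[-1.0, 0.0, 0.001], [0.0, 1.0, -0.0], [-0.001, -0.0, -1.0]]
contact_force: [-0.7, 0.9, 6.7]
width: 31.6
finger_force: 30.0
```

>>> arm_command(
  increments=[0,0,-0.5,0,0,0,0,0,-0.95,0,0,0,0,0,-0.95,0,0,0,-0.19,0.845,0,0,0,0,-0.19,0.845,0,0,0,0,-0.19,0.845,0,0,0,0,-0.19,0.845,0,0,0,0,-0.19,0.845,0,0,0,0,-0.19,0.845,0,0,0,0,-0.19,0.845,0,0,0,0],
)

```text
clock: 10.67
tcp_pos: [566.1, 85.8, 107.6]
ee_rot: [[-1.0, 0.0, 0.0], [0.0, 1.0, -0.0], [-0.0, -0.0, -1.0]]
contact_force: [1.3, -1.5, 1.0]
width: 31.6
finger_force: 30.0
```

>>> arm_command(
  increments=[0,0,0,0,0,0,0,0,0.5,0,0,0,0,0,0.7,0,0,0,0,0,0.6,0,0,0,0,0,0,0,0,0,0,0,0,0,0,0],
)

```text
clock: 11.17
tcp_pos: [565.5, 83.7, 35.1]
ee_rot: [[-1.0, 0.001, -0.002], [0.001, 1.0, -0.0], [0.002, -0.0, -1.0]]
contact_force: [1.2, -0.2, 0.4]
width: 32.0
finger_force: 30.0
```

>>> arm_command(
  increments=[0,0,0.08,0,0,0,0,0,0.08,0,0,0,0,0,0.06,0,0,0,0,0,0.03,0,0,0,0,0,0,0,0,0],
)

```text
clock: 11.58
tcp_pos: [566.1, 84.0, 25.6]
ee_rot: [[-1.0, 0.0, 0.0], [0.0, 1.0, 0.0], [-0.0, 0.0, -1.0]]
contact_force: [-0.0, 0.2, -0.2]
width: 32.1
finger_force: 30.0
```

>>> arm_command(
  increments=[0,0,0.03,0,0,0,0,0,0.03,0,0,0,0,0,0,0,0,0],
)

```text
clock: 11.83
tcp_pos: [566.4, 84.0, 24.1]
ee_rot: [[-1.0, 0.0, 0.001], [0.0, 1.0, -0.0], [-0.001, -0.0, -1.0]]
contact_force: [-3.4, -1.0, 12.9]
width: 32.3
finger_force: 30.0
```

>>> arm_command(
  increments=[0,0,-0.02,0,0,0,0,0,0,0,0,0,0,0,0,0,0,0,0,0,0,0,0,0],
  gripper=-0.1,
)

```text
clock: 12.17
tcp_pos: [566.0, 84.1, 23.7]
ee_rot: [[-1.0, 0.0, -0.0], [0.0, 1.0, 0.0], [0.0, 0.0, -1.0]]
contact_force: [0.2, 0.6, 0.5]
width: 50.3
finger_force: 0.0
```

>>> arm_command(
  increments=[0,0,-0.6,0,0,0,0,0,-0.95,0,0,0,0,0,-0.95,0,0,0,0.15,-0.95,0,0,0,0,0.15,-0.95,0,0,0,0,0.15,-0.95,0,0,0,0,0.15,-0.95,0,0,0,0,0.15,-0.95,0,0,0,0,0.15,-0.95,0,0,0,0,0.15,-0.95,0,0,0,0],
)

```text
clock: 13.0
tcp_pos: [523.4, -183.7, 123.8]
ee_rot: [[-1.0, 0.0, -0.0], [0.0, 1.0, 0.0], [0.0, 0.0, -1.0]]
contact_force: [0.4, -0.0, -0.2]
width: 51.6
finger_force: 0.0
```

>>> arm_command(
  increments=[0.15,-0.95,0,0,0,0,0.15,-0.95,0,0,0,0,0,-0.95,0,0,0,0,0,0,0,0,0,0,0,0,0,0,0,0],
)

```text
clock: 13.42
tcp_pos: [511.5, -297.4, 123.4]
ee_rot: [[-1.0, 0.003, -0.0], [0.003, 1.0, 0.0], [0.0, 0.0, -1.0]]
contact_force: [0.6, 0.4, -0.1]
width: 51.1
finger_force: 0.0
```

```bash
python3 - <<'E'
from h import *
c=look("w5")
for p in ([511,-296,24],[511+34,-296,24],[511-34,-296,24],[610,-286,14]): print(p,proj(c,p).round(1))
E
```

```text
13.4667 [ 511.7 -296.   123.4] tcp px [257.8 242.7]
[511, -296, 24] [256.9 191.7]
[545, -296, 24] [257.  229.3]
[477, -296, 24] [256.8 151.3]
[610, -286, 14] [267.6 288.8]
```

View pics/w5.png

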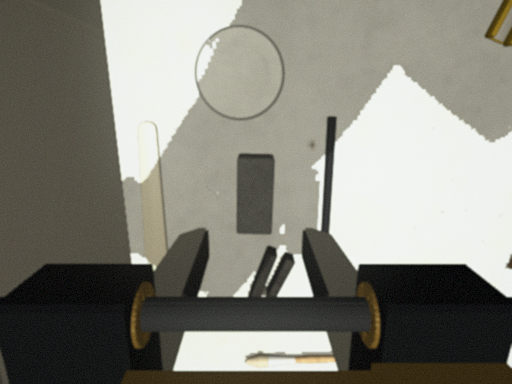

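The pumice's top face spans (238,154) to (274,233), so its centre is at about (513,-297), right under the TCP. The ring at (240,72) is the white jar's lid in shadow. I'll descend and grip.

>>> arm_command(
  increments=[-0.03,0,0.6,0,0,0,0,0,0.7,0,0,0,0,0,0.7,0,0,0,0,0,0.6,0,0,0,0,0,0.28,0,0,0,0,0,0,0,0,0],
)

```text
clock: 13.97
tcp_pos: [512.2, -294.0, 6.5]
ee_rot: [[-1.0, -0.001, -0.004], [-0.001, 1.0, 0.003], [0.004, 0.003, -1.0]]
contact_force: [0.7, 0.1, 0.4]
width: 51.2
finger_force: 0.0
```

>>> arm_command(
  increments=[0,0,0,0,0,0,0,0,0,0,0,0,0,0,0,0,0,0,0,0,0,0,0,0,0,0,0,0,0,0,0,0,0,0,0,0],
  gripper=1,
)

```text
clock: 14.47
tcp_pos: [514.0, -296.4, 10.1]
ee_rot: [[-1.0, 0.0, 0.002], [0.0, 1.0, -0.001], [-0.002, -0.001, -1.0]]
contact_force: [-0.2, 1.0, 7.7]
width: 30.8
finger_force: 29.9
```

>>> arm_command(
  increments=[0,0,-0.5,0,0,0,0,0,-1,0,0,0,0,0,-1,0,0,0,0.193,0.906,0,0,0,0,0.193,0.906,0,0,0,0,0.193,0.906,0,0,0,0,0.193,0.906,0,0,0,0,0.193,0.906,0,0,0,0,0.193,0.906,0,0,0,0],
)

```text
clock: 15.22
tcp_pos: [466.3, -77.0, 109.2]
ee_rot: [[-1.0, 0.001, 0.001], [0.001, 1.0, -0.0], [-0.001, -0.0, -1.0]]
contact_force: [0.2, 0.3, -0.8]
width: 30.8
finger_force: 29.9
```

>>> arm_command(
  increments=[0.193,0.906,0,0,0,0,0.193,0.906,0,0,0,0,0.193,0.906,0,0,0,0,0,0,0,0,0,0.88,0,0,0,0,0,0.88,0,0,0,0,0,0.88,0,0,0.5,0,0,0,0,0,0.8,0,0,0,0,0,0.5,0,0,0,0,0,0,0,0,0],
)

```text
clock: 16.05
tcp_pos: [441.9, 30.3, 34.2]
ee_rot: [[-0.973, 0.229, -0.005], [0.229, 0.974, 0.0], [0.005, -0.001, -1.0]]
contact_force: [-0.2, 1.1, -1.1]
width: 30.8
finger_force: 29.9
```

Now down about 12 mm to contact at tip z around 22.

>>> arm_command(
  increments=[0,0,0.1,0,0,0,0,0,0.08,0,0,0,0,0,0.06,0,0,0,0,0,0,0,0,0,0,0,0,0,0,0],
)

```text
clock: 16.47
tcp_pos: [444.1, 30.2, 27.6]
ee_rot: [[-0.974, 0.229, 0.001], [0.229, 0.974, -0.0], [-0.001, 0.0, -1.0]]
contact_force: [-1.0, -0.3, 0.0]
width: 30.8
finger_force: 29.9
```

>>> arm_command(
  increments=[0,0,0.06,0,0,0,0,0,0.05,0,0,0,0,0,0.03,0,0,0,0,0,0,0,0,0],
)

```text
clock: 16.8
tcp_pos: [444.0, 30.3, 22.0]
ee_rot: [[-0.974, 0.229, 0.0], [0.229, 0.974, 0.0], [-0.0, 0.0, -1.0]]
contact_force: [-3.3, -0.8, 12.6]
width: 30.6
finger_force: 29.9
```

>>> arm_command(
  increments=[0,0,-0.02,0,0,0,0,0,0,0,0,0,0,0,0,0,0,0,0,0,0,0,0,0,0,0,-0.6,0,0,0,0,0,-0.95,0,0,0,0,0,-0.95,0,0,0],
  gripper=-0.15,
)

```text
clock: 17.38
tcp_pos: [442.9, 30.2, 122.8]
ee_rot: [[-0.974, 0.229, -0.003], [0.229, 0.974, 0.0], [0.003, -0.001, -1.0]]
contact_force: [1.4, -0.5, 0.5]
width: 53.4
finger_force: 0.0
```

>>> arm_command(
  increments=[-0.58,-0.678,0,0,0,0,-0.58,-0.678,0,0,0,0,-0.58,-0.678,0,0,0,0,-0.58,-0.678,0,0,0,0,-0.58,-0.678,0,0,0,0,-0.58,-0.678,0,0,0,0,-0.58,-0.678,0,0,0,0,-0.58,-0.678,0,0,0,0,-0.58,-0.678,0,0,0,0,-0.58,-0.678,0,0,0,0],
)

```text
clock: 18.22
tcp_pos: [608.0, -288.5, 121.9]
ee_rot: [[-0.973, 0.229, -0.0], [0.229, 0.973, 0.0], [0.0, 0.0, -1.0]]
contact_force: [0.5, 0.5, 0.9]
width: 53.4
finger_force: 0.0
```

>>> arm_command(
  increments=[0,0,0,0,0,0.7,0,0,0,0,0,0.7,0,0,0,0,0,0],
)

```text
clock: 18.47
tcp_pos: [607.4, -287.2, 121.5]
ee_rot: [[-0.937, 0.349, -0.001], [0.349, 0.937, 0.001], [0.001, 0.0, -1.0]]
contact_force: [-0.3, 0.1, -0.6]
width: 53.3
finger_force: 0.0
```

```bash
python3 - <<'E'
from h import *
c=look("w6")
cv2.imwrite("pics/w6c.png",cv2.resize(c["image"][90:270,160:360],None,fx=3,fy=3,interpolation=cv2.INTER_CUBIC))
for p in ([608,-287,14],): print(p,proj(c,p).round(1))
E
```

```text
18.5167 [ 607.4 -286.8  121.7] tcp px [255.6 242.5]
[608, -287, 14] [255.4 190.3]
```

View pics/w6c.png

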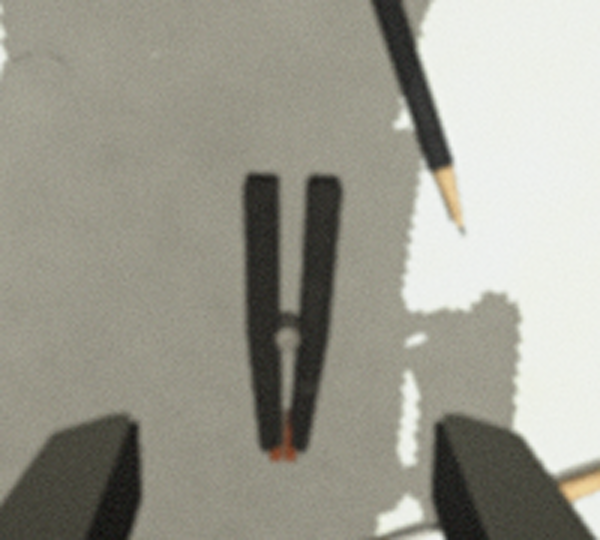

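In the crop the clamp runs from handles (292,176) to jaws (284,460), centred at px (257,196). That puts its centre about 5 mm ahead of the TCP and 2 mm in +y. I'll grip 10 mm on the handle side of centre.

>>> arm_command(
  increments=[0.12,0.04,0.6,0,0,0.2,0,0,0.7,0,0,0,0,0,0.7,0,0,0,0,0,0.6,0,0,0,0,0,0.3,0,0,0,0,0,0.03,0,0,0,0,0,0,0,0,0],
)

```text
clock: 19.1
tcp_pos: [603.8, -283.5, 5.3]
ee_rot: [[-0.933, 0.361, -0.0], [0.361, 0.933, 0.0], [0.0, -0.0, -1.0]]
contact_force: [-0.5, -0.4, -0.1]
width: 53.1
finger_force: 0.0
```

>>> arm_command(
  increments=[0,0,0,0,0,0,0,0,0,0,0,0,0,0,0,0,0,0,0,0,0,0,0,0,0,0,0,0,0,0,0,0,0,0,0,0],
  gripper=1,
)

```text
clock: 19.6
tcp_pos: [604.0, -283.9, 5.7]
ee_rot: [[-0.932, 0.362, 0.001], [0.362, 0.932, -0.001], [-0.001, -0.0, -1.0]]
contact_force: [-1.5, 0.7, 3.6]
width: 25.1
finger_force: 29.9
```

>>> arm_command(
  increments=[0,0,-0.5,0,0,0,0,0,-1,0,0,0,0,0,-1,0,0,0,0,0,-0.2,0,0,-0.8,0,0,0,0,0,-0.8,0.496,0.726,0,0,0,0,0.496,0.726,0,0,0,0,0.496,0.726,0,0,0,0,0.496,0.726,0,0,0,0,0.496,0.726,0,0,0,0],
)

```text
clock: 20.43
tcp_pos: [539.4, -118.2, 113.0]
ee_rot: [[-0.973, 0.229, 0.0], [0.229, 0.973, 0.0], [0.0, 0.0, -1.0]]
contact_force: [0.9, 0.1, 0.3]
width: 25.1
finger_force: 29.8
```

>>> arm_command(
  increments=[0.496,0.726,0,0,0,0,0.496,0.726,0,0,0,0,0.496,0.726,0,0,0,0,0.496,0.726,0,0,0,0,0.496,0.726,0,0,0,0,0.496,0.726,0,0,0,0,0.496,0.726,0,0,0,0,0,0,0,0,0,0,0,0,0,0,0,0],
)

```text
clock: 21.18
tcp_pos: [451.1, 111.2, 113.2]
ee_rot: [[-0.974, 0.226, 0.0], [0.226, 0.974, -0.0], [-0.0, 0.0, -1.0]]
contact_force: [0.9, -0.1, -0.7]
width: 25.1
finger_force: 29.8
```

```bash
python3 - <<'E'
from h import *
c=look("w7"); print(np.round(read_state()['ee_rot'],3).tolist())
E
```

```text
21.2333 [451.7 110.2 113.2] tcp px [253.5 243.7]
[[-0.974, 0.227, 0.0], [0.227, 0.974, -0.0], [-0.0, 0.0, -1.0]]
```

View pics/w7.png

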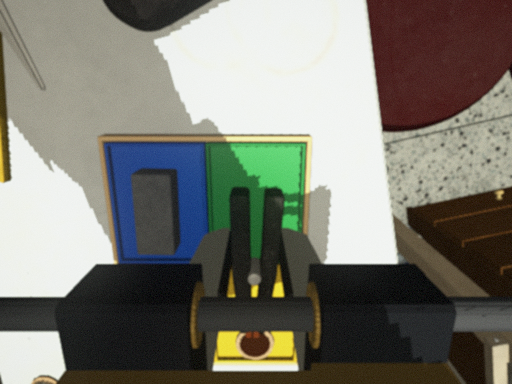

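The clamp is held straight with its handle ends at row 188, the pumice lies flat in blue, and the spool stands in yellow at (254,345). I'll check the in-hand offset.

```bash
python3 - <<'E'
from h import *
c=look("w7b"); s=read_state();R=np.array(s['ee_rot'])
p=ray(c,(257,189),123)[0];print(p.round(1),(R.T@(p-s['tcp_pos'])).round(1))
E
```

```text
21.2833 [451.9 109.6 113.1] tcp px [254.1 243.1]
[419.6 118.7 123. ] [33.6  1.5 -9.9]
```

>>> arm_command(
  increments=[0,0,0.5,0,0,0,0,0,0.8,0,0,0,0,0,0.5,0,0,0,0,0,0.3,0,0,0,0,0,0.1,0,0,0,0,0,0.05,0,0,0,0,0,0,0,0,0],
)

```text
clock: 21.87
tcp_pos: [452.0, 109.4, 23.2]
ee_rot: [[-0.973, 0.23, 0.0], [0.23, 0.973, 0.0], [-0.0, 0.0, -1.0]]
contact_force: [-0.1, 1.0, 0.1]
width: 25.1
finger_force: 29.8
```

>>> arm_command(
  increments=[0,0,0.05,0,0,0,0,0,0.04,0,0,0,0,0,0.03,0,0,0,0,0,0.02,0,0,0,0,0,0,0,0,0],
)

```text
clock: 22.28
tcp_pos: [451.7, 110.1, 17.7]
ee_rot: [[-0.974, 0.228, 0.0], [0.228, 0.974, 0.0], [-0.0, 0.0, -1.0]]
contact_force: [-0.2, -0.6, 2.0]
width: 25.3
finger_force: 29.8
```

>>> arm_command(
  increments=[0,0,0,0,0,0,0,0,0,0,0,0,0,0,0,0,0,0,0,0,0,0,0,0],
  gripper=0.3,
)

```text
clock: 22.62
tcp_pos: [451.6, 110.1, 17.5]
ee_rot: [[-0.974, 0.229, 0.0], [0.229, 0.974, 0.0], [-0.0, 0.0, -1.0]]
contact_force: [-0.5, 0.2, -0.6]
width: 32.3
finger_force: 0.0
```

>>> arm_command(
  increments=[0,0,-0.3,0,0,0,0,0,-0.6,0,0,0,0.3,0,-0.9,0,0,0,0.5,0,-0.8,0,0,0,0.5,0,-0.8,0,0,0,0.5,0,-0.8,0,0,0,0.5,0,-0.8,0,0,0,0.5,0,-0.8,0,0,0,0,0,-0.8,0,0,0,0,0,0,0,0,0],
)

```text
clock: 23.45
tcp_pos: [343.8, 136.4, 286.8]
ee_rot: [[-0.974, 0.228, 0.009], [0.228, 0.974, 0.002], [-0.008, 0.004, -1.0]]
contact_force: [-0.2, -1.1, -0.2]
width: 32.3
finger_force: 0.0
```

```bash
python3 - <<'E'
from h import *
c=look("w8");s=read_camera("scene")
cv2.imwrite("pics/s8c.png",cv2.resize(s["image"][120:300,170:350],None,fx=3.3,fy=3.3,interpolation=cv2.INTER_CUBIC))
for n,p in dict(red=[548,4.4,66],yellow=[566.2,83.8,52],blue=[444,29.3,36],green=[462,107.3,26]).items(): print(n,proj(c,p).round(1),((proj(s,p)-[170,120])*3.3).round(0))
E
```

```text
23.5 [343.4 136.1 284. ] tcp px [254.3 239.9]
red [195.6 324.8] [228. 282.]
yellow [254.2 317.8] [183. 386.]
blue [195.6 245.1] [402. 350.]
green [253.4 241.7] [371. 454.]
```

View pics/w8.png

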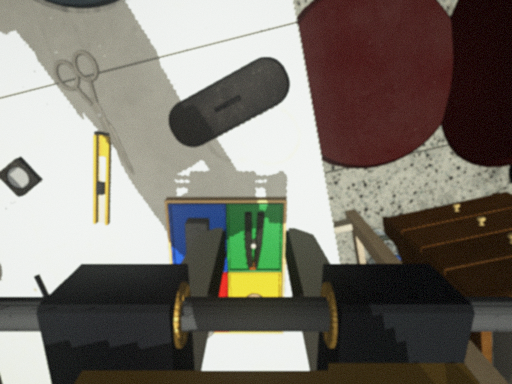

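View pics/s8c.png

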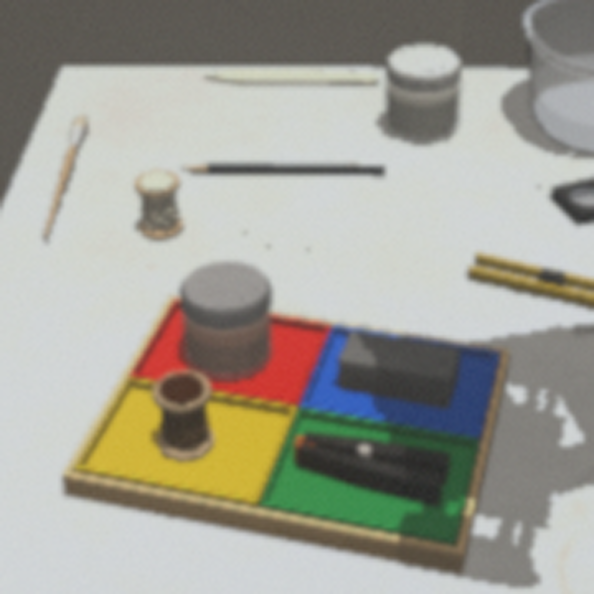

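The scene view shows everything standing or lying in the right bin. I'll check the clamp's margin along its bin in numbers.

```bash
python3 - <<'E'
from h import *
c=read_camera("wrist");s=read_camera("scene")
y=np.array([-.974,.2275]);x=np.array([.2275,.974])
def rep(n,C,uv,z,b):
    d=ray(C,uv,z)[0][:2]-b;print(n,'x',(d@x).round(1),'y',(d@y).round(1))
B=lambda a:(np.array(a)/3.3+[170,120])
g=np.array([462,107.3])
rep('handle w',c,(255,212),28,g)
rep('jaw w',c,(254,269),24,g)
rep('jaw s',s,B((298,443)),24,g);rep('handle s',s,B((444,458)),28,g)
rep('rose s',s,B((226,288)),66,np.array([548,4.4]))
rep('brown s',s,B((182,389)),52,np.array([566.2,83.8]))
p=[ray(s,B(q),36)[0] for q in((345,337),(462,348),(340,367),(455,380))];d=np.mean(p,0)[:2]-[444,29.3];print('pum',d@x,d@y)
i=c["image"];h=cv2.cvtColor(i,cv2.COLOR_BGR2HSV)
m=(h[...,0]>50)&(h[...,0]<90)&(h[...,1]>130)&(h[...,2]>35)
r=np.where(m[:,235])[0];print('green rows',r.min(),r.max())
k=np.where(h[195:285,256,2]<70)[0]+195;print(k)
rep('greentop',c,(235,r.min()),18,g);rep('greenbot',c,(235,r.max()),18,g)
E
```

```text
handle w x 0.6 y 49.4
jaw w x -1.0 y -39.0
jaw s x -0.3 y -41.7
handle s x -5.0 y 39.1
rose s x 6.2 y 1.0
brown s x 2.3 y 0.0
pum 7.248964952366767 0.6757889355410083
green rows 208 274
[243 244 253 257 258 259 260 261 262 263 264 265]
greentop x -27.0 y 51.7
greenbot x -28.9 y -50.5
```

```bash
python3 -c "
from cell import *
print(hand_in())"
```

```text
the job is handed in; nothing more can be done
None
```

I packed all four items into their bins (rose jar in red, brown spool in yellow, pumice in blue, clamp in green) and handed the job in at about 24 s; my last camera check put each one inside its limits, and the white jar and cream spool looked undisturbed, but `hand_in()` gave no verdict.

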